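# Tighten the drying-line screw eye with a tommy bar

## Robot

A 7-joint arm with a two-finger parallel gripper is mounted at the origin on the work surface; the furniture and walls round the work are solid. World frame = base frame: x ahead of the robot, y to its left, z up, the work surface at z = 0. Lengths are in m, angles in rad, forces in N, time in s.
With the tool pointing down it reaches from about 0.35 to 0.9 m from the base axis. Payload 19.9 kg.
Tool frame: the origin (TCP) lies between the finger pads; the fingertips stand 19 mm ahead of it and the grasp point (between the pads) is the TCP; z points along the fingers, y is the line along which they close (so a half turn about z gives the same grasp; the last joint's range is limited). The gripper opens to 94 mm and grips with 3 to 60 N. Pads are 16 mm wide; open, the fingers measure 119 mm over their backs; the gripper's body (75 mm by 177 mm) begins 78 mm behind the grasp point.
Start: joints at [1.165, 0.417, -0.01, 1.614, 0.005, 1.111, -0.053], TCP at [0.222, -0.584, 0.224] pointing down, gripper open.
Joint ranges: [-2.81, 2.81], [-0.39, 2.02], [-1.27, 1.25], [0.06, 2.57], [-1.19, 4.33], [0.19, 2], [-2.82, 2.82]. Speed limits (rad/s): [1.89, 1.89, 2.39, 2.39, 3.01, 3.01, 3.01].

## Interface

Orientations are given as a 3x3 rotation matrix whose columns are the frame's x, y, z axes.
In Python, from rig import robot gives the robot as it stands. Calls block until the motion is done:
- robot.move_ptp(position, orientation): joint-space move of the TCP to a pose.
- robot.move_linear(position, velocity=0.15, frame=None, threshold=None): straight line of the TCP; frame=None keeps the orientation; velocity is the mean speed in m/s. With threshold (N) it stops when the force on the tool has changed by that much, and returns True; else False.
- robot.goto_joints(angles): joint-space move.
- robot.gripper_to(opening): finger opening in m; the grip force is fixed at half the most; returns when the fingers have stopped.
- robot.pause(seconds).
- robot.ik(position, orientation): joint angles nearest the present ones, or None.
- robot.get_state(): the state.
- robot.grab_frame(name): name is "side" or "top"; returns the picture (384x512x3 uint8, red, green, blue); there is no depth.
- robot.camera_info(name): a dict with "fx", "fy", "cx", "cy" (pixels), "dist" ([k1, k2, p1, p2, k3] as OpenCV has them; the pictures are not rectified), "rvec" (rotation vector, rad) and "tvec" (3), from world to camera coordinates, as OpenCV has them. Camera axes: x right, y down, z forward; pixel columns grow to the right and rows downward; lengths in m; the calibration is good to about 2 mm. A picture is of the moment at which its call begins. camera_info takes no time and is no camera call.
A pose or a line that the arm cannot do raises robot.PlanningError and nothing moves.
- robot.sign_off(): hands the job in; it is judged then, once.
The state is a dict: "time": time; "qpos": joint angles; "joint_vel": joint speeds; "effort": joint torques, N m; "ee_pos": TCP position; "tool_rot": TCP orientation; "force": force on the tool from outside, world axes, zero at the start; "moment": the same for the moment, N m; "opening": finger opening in m; "grasp_force": force on a finger pad.
Only numpy, scipy, OpenCV 4.12 (cv2) and the standard library are available. Lean on these libraries where they do the work, as an engineer would, in place of code of your own. Each camera call takes 0.05 s, during which the arm holds its last target. There are 200 camera calls.

## Task

The big screw eye on top of the wooden anchor block is only finger-tight. Slide the steel rod through its loop and, holding the rod by its wooden grip, turn the eye clockwise (seen from above) until you feel it come home, and nip it up to about 0.45 N m, no more, or the brass bush under it will be wrenched in the wood. Then draw the rod out and lay it flat on the bench top clear of the block, without touching the eye with the fingers or disturbing the things standing about.

Things in the scene. Friction and masses are not known exactly. Their poses are not given: they have to be found in the camera images.
- eye_ring (a point): Centre of the loop of the steel screw eye, 88 mm above the bench. The loop is an upright ring of 10 mm round bar, 36 mm outside, clear hole 16 mm. Local x is the level axis of the hole (either end may be entered) and turns with the eye; z is up, the axis it turns about. The 12.8 mm rod has play: it swings about 29 degrees each way before it bites on both sides of the loop.
- eye: The steel screw eye; origin on its turning axis under its 28 mm collar, 63 mm above the bench; axes as point eye_ring. From its start it turns clockwise by some 25 to 50 degrees (unknown, new each time) with a steady drag of about 0.12 N m; then it is home and stops hard. It stays where it is left.
- bush_mark (a point): A point on the rim of the brass bush (flange 35 mm across, 3 mm thick) between eye and wood, 16.5 mm from the turning axis. The bush sits at no particular angle. The wood holds it stiffly: turned by the eye it gives like a spring, about 0.1 rad per N m, and comes back when let go.
- anchor_block: Wooden block screwed to the bench, 120 (x) x 60 (y) x 60 (z) mm; origin at the centre of its underside, the bush and eye stand at the middle of its top.
- rod_centre (a point): Middle of the rod's square wooden grip, which is 50 mm long (x) and 18 x 18 mm thick; half-way up, 9 mm above the bench as it lies. Local x points along the rod to its steel tip, z is up as it lies.
- rod_tip (a point): Tip of the rod, 110 mm from the grip's middle along local x. The steel part is round, 12.8 mm thick, round-ended, on the grip's axis, and runs from 25 mm to 110 mm from the grip's middle.
- rod: The whole rod (100 g); origin at the underside of the grip's middle, 9 mm below point rod_centre; same axes.
- ink_bottle: Bystander: dark glass ink bottle, 43 mm thick, 92 mm tall, standing behind the block; origin at the centre of its underside.
- pin_tin: Bystander: round tin, 62 mm across, 28 mm high, standing in front of the block; origin at the centre of its underside.
- eraser: Bystander: white eraser, 22 x 58 x 12 mm, lying beyond the rod on the right of the bench; origin at the centre of its underside.
Mind the look-alikes: they are no part of the job. Of the things that look like the anchor_block, the larger one is meant.

How it is judged:
On the way, in this order (a step that is already met when the one before it is completed fails the run):
1. the rod is through the loop of the eye: tip and grip on opposite sides of it, each at least 15 mm from its plane, the tip within 12 mm of the hole's height and 20 mm of its axis (((x of rod_tip in the frame of eye_ring above 0.015 m and x of rod_centre in the frame of eye_ring below -0.015 m) or (x of rod_tip in the frame of eye_ring below -0.015 m and x of rod_centre in the frame of eye_ring above 0.015 m)) and z of rod_tip in the frame of eye_ring between -0.012 and 0.012 m and y of rod_tip in the frame of eye_ring between -0.02 and 0.02 m), for 0.2 s.
2. with the rod still through the loop, the eye is home and nipped up with at least about 0.25 N m (the mark on the bush shifts by over 0.4 mm) (((x of rod_tip in the frame of eye_ring above 0.015 m and x of rod_centre in the frame of eye_ring below -0.015 m) or (x of rod_tip in the frame of eye_ring below -0.015 m and x of rod_centre in the frame of eye_ring above 0.015 m)) and z of rod_tip in the frame of eye_ring between -0.012 and 0.012 m and angle between the x axis of eye_ring and the x axis of anchor_block, either way round between 0.65 and 1.15 rad and distance of bush_mark from where it was at the start of the episode above 0.0004 m), for 0.2 s.
At the end, for the whole second after the job is handed in: The eye is left as tightened (hole axis 0.65 to 1.15 rad from the block's long axis; home lies somewhere in between), and the rod lies still and flat on the bench top (grip's middle below 15 mm, tip below 20 mm), grip over 100 mm and tip over 60 mm from the eye's axis (angle between the x axis of eye_ring and the x axis of anchor_block, either way round between 0.65 and 1.15 rad and height (world z) of rod_centre below 0.015 m and height (world z) of rod_tip below 0.02 m and horizontal distance between rod_centre and eye_ring above 0.1 m and horizontal distance between rod_tip and eye_ring above 0.06 m and linear speed of rod below 0.02 m/s and angular speed of rod below 0.2 rad/s); the robot touches nothing.
It fails at once if the eye is forced: over about 0.7 N m, so that the mark on the bush shifts by over 1.2 mm (distance of bush_mark from where it was at the start of the episode above 0.0012 m).
It fails at once if the fingers touch the eye (more than 1 N) (contact force between the fingers and eye above 1 N).
It fails at once if a bystander (ink bottle, tin, eraser) is moved more than 20 mm (distance of any of ink_bottle, pin_tin, eraser from where it was at the start of the episode above 0.02 m).
It also fails if it takes over 72 s, if anything falls off the work surface, if the arm or the gripper's body presses on something with over 40 N, if the wrist force passes 120 N, or if a joint passes its speed limit or range.

## Working session

There is one attempt and no reset: what is moved stays moved. The work goes in short steps, each a Python script; the robot and the scene stay as the last script left them, time stands still between calls to the robot, and variables do not carry over. Pictures are saved under pics/ and viewed, at most 10 in all, crops included, and the job is handed in when it is done.

```bash
ls; mkdir -p pics
python3 - <<'E'
from rig import robot
import cv2
for n in("side","top"):
    im=robot.grab_frame(n); cv2.imwrite(f"pics/{n}0.png",im[:,:,::-1]); 
    c=robot.camera_info(n); print(n,c)
    R=cv2.Rodrigues(c["rvec"] if hasattr(c["rvec"],'shape') else __import__('numpy').array(c["rvec"]))[0]; print(-R.T@__import__('numpy').array(c["tvec"]).ravel())
s=robot.get_state();print(s)
E
```

```text
pics
side {'fx': 487.3013480097438, 'fy': 487.3013480097438, 'cx': 266.5930267887154, 'cy': 196.39054114153575, 'dist': array([0.0505179, 0.       , 0.       , 0.       , 0.       ]), 'rvec': array([ 0.60799085, -2.33956524,  1.52914618]), 'tvec': array([0.40864552, 0.11766504, 1.48723549])}
[-0.28997381  1.34598662  0.70494031]
top {'fx': 464.31065678044223, 'fy': 464.31065678044223, 'cx': 250.53975741734172, 'cy': 186.87405176760203, 'dist': array([-0.03204446,  0.        ,  0.        ,  0.        ,  0.        ]), 'rvec': array([ 2.19857407, -2.18208959,  0.07334099]), 'tvec': array([0.06445767, 0.45999241, 1.45942851])}
[0.36527016 0.07196629 1.48562376]
{'time': 0.1, 'qpos': array([ 1.16551113,  0.41791209, -0.01028496,  1.61407254,  0.00470704,
        1.11070471, -0.05298474]), 'joint_vel': array([-2.05301972e-04, -1.48054126e-03,  7.04436855e-04, -2.64420348e-03,
       -5.41437088e-04, -2.49653226e-05, -8.19925354e-04]), 'effort': array([ 6.84203023e-04, -8.52584481e+01,  6.39242046e-01, -4.26696253e+01,
       -4.88958217e-02,  1.64600374e-02,  5.42534849e-05]), 'ee_pos': array([ 0.22225671, -0.58382428,  0.22390671]), 'tool_rot': array([[ 9.34553213e-01,  3.55823088e-01, -4.71927359e-04],
       [ 3.55823388e-01, -9.34552720e-01,  9.64226535e-04],
       [-9.79469341e-05, -1.06904380e-03, -9.99999424e-01]]), 'force': array([-0.43293178, -0.45343872,  0.61416878]), 'moment': array([ 0.00738589,  0.04918259, -0.02686489]), 'grasp_force': 0.0, 'opening': 0.09381995335486454}
```

View pics/side0.png

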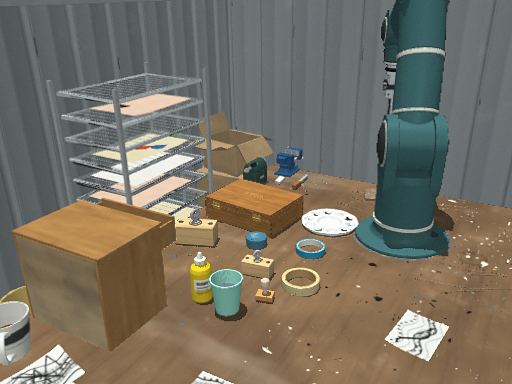

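View pics/top0.png

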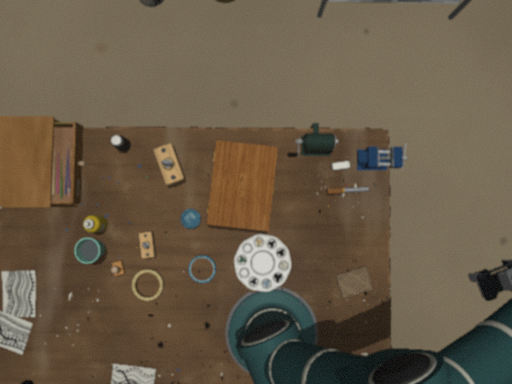

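```bash
cat > h.py <<'E'
import numpy as np, cv2
from rig import robot
def cam(n):
    c=robot.camera_info(n); K=np.array([[c["fx"],0,c["cx"]],[0,c["fy"],c["cy"]],[0,0,1]])
    return K,c["dist"],c["rvec"],c["tvec"]
def px2w(n,uv,z):
    K,d,r,t=cam(n); R=cv2.Rodrigues(r)[0]; o=-R.T@t
    p=cv2.undistortPoints(np.array([[uv]],float),K,d)[0,0]; v=R.T@np.array([p[0],p[1],1])
    return o+v*(z-o[2])/v[2]
def w2px(n,P):
    K,d,r,t=cam(n); return cv2.projectPoints(np.array(P,float).reshape(-1,3),r,t,K,d)[0][:,0]
def crop(im,x0,y0,w,h,s):
    o=cv2.resize(im[y0:y0+h,x0:x0+w],None,fx=s,fy=s,interpolation=cv2.INTER_CUBIC)
    for i in range(0,w,10): cv2.putText(o,str(x0+i),(i*s,8),0,.3,(0,0,255)); cv2.line(o,(i*s,10),(i*s,14),(0,0,255))
    for i in range(0,h,10): cv2.putText(o,str(y0+i),(0,i*s+3),0,.3,(0,0,255)); cv2.line(o,(20,i*s),(24,i*s),(0,0,255))
    return o
E
python3 - <<'E'
from h import *
t=cv2.imread("pics/top0.png"); s=cv2.imread("pics/side0.png")
a=crop(t,145,135,45,60,8); b=crop(t,320,155,55,60,8)
cv2.imwrite("pics/c1.png",np.hstack([a,b]))
a=crop(s,165,195,65,55,10)
cv2.imwrite("pics/c2.png",a)
E
```

```text
(no output)
```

View pics/c1.png

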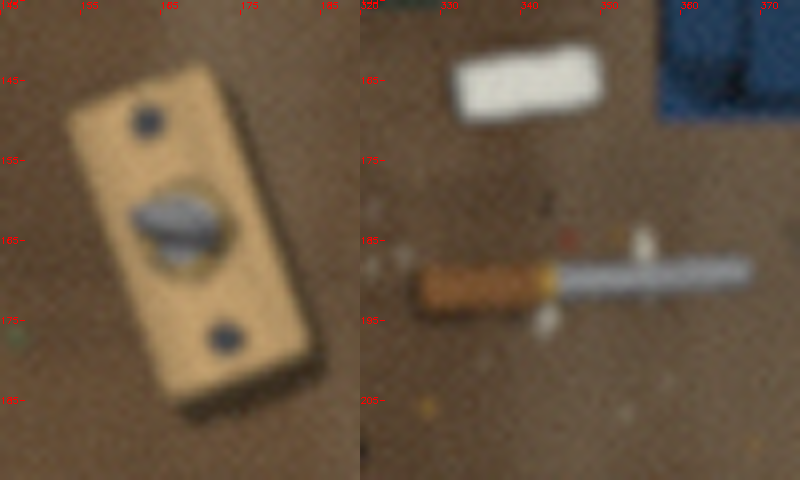

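View pics/c2.png

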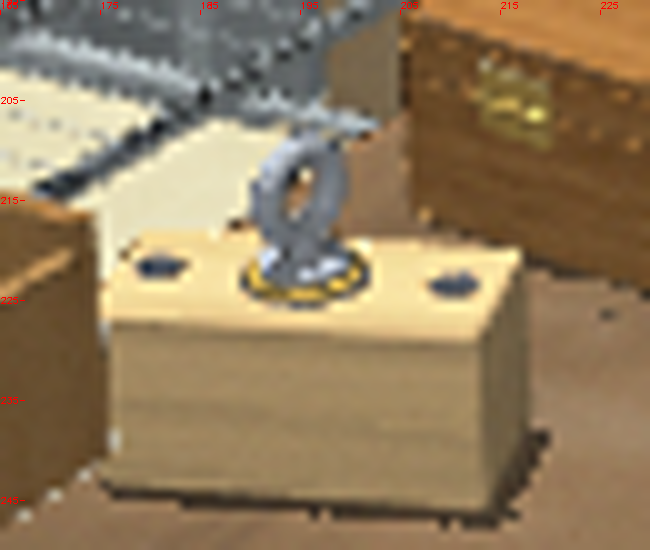

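Run:
```python
from h import *
np.set_printoptions(precision=4,suppress=True)
C=np.array([px2w("top",p,.06) for p in [(153.75,149),(170.6,143.1),(184.1,178.5),(166.25,185)]]);print(C, C.mean(0))
e=[np.linalg.norm(C[i]-C[(i+1)%4]) for i in range(4)];print("edges",e)
lx=(C[0]+C[1]-C[2]-C[3])[:2];print("block yaw",np.degrees(np.arctan2(lx[1],lx[0])))
# side: block top corners visible (far-left?, front-left, front-right, right)
for p in [(176,227),(213,229),(217,220)]: print("side top corner",px2w("side",p,.06))
print("side collar/bush centre z.0615", px2w("side",(195.5,222.5),.0615), "ring z.088", px2w("side",(194.7,214),.088))
print("top bush", px2w("top",(145+182/8,135+230/8),.0615),"ring top", px2w("top",(145+176/8,135+220/8),.1))
g=px2w("top",(335.7,190.9),.009);t=px2w("top",(368.75,188.75),.009);s0=px2w("top",(344,190.4),.009);l=px2w("top",(327.5,191.2),.009)
print("grip",g,"tip",t,np.linalg.norm(t-g),"left",l,"steel start",s0,np.degrees(np.arctan2(*(t-l)[1::-1])))
for n,p,z in[("bottle base~",(119,143),.09),("tin",(191,218),.028),("eraser",(341,165),.012),("box1",(210,141),.06),("box2",(276,146),.06),("box3",(269,231),.06),("box4",(208,228),.06)]: print(n,px2w("top",p,z))
```

```text
[[0.5718 0.3685 0.06  ]
 [0.5906 0.3167 0.06  ]
 [0.4809 0.2729 0.06  ]
 [0.4604 0.3276 0.06  ]] [0.5259 0.3214 0.06  ]
edges [np.float64(0.055179689633909096), np.float64(0.11808401921342623), np.float64(0.058392635357289745), np.float64(0.11868472866641434)]
block yaw 20.957803633293945
side top corner [0.5562 0.3785 0.06  ]
side top corner [0.4552 0.3374 0.06  ]
side top corner [0.4783 0.2839 0.06  ]
side collar/bush centre z.0615 [0.5225 0.3304 0.0615] ring z.088 [0.5246 0.3288 0.088 ]
top bush [0.526  0.324  0.0615] ring top [0.5254 0.3195 0.1   ]
grip [ 0.4491 -0.2039  0.009 ] tip [ 0.4567 -0.3098  0.009 ] 0.10624379610673848 left [ 0.4479 -0.1777  0.009 ] steel start [ 0.4509 -0.2304  0.009 ] -86.1794350165391
bottle base~ [0.5851 0.4685 0.09  ]
tin [0.3595 0.2538 0.028 ]
eraser [ 0.5319 -0.2207  0.012 ]
box1 [0.598  0.1947 0.06  ]
box2 [ 0.584  -0.0098  0.06  ]
box3 [0.3217 0.0106 0.06  ]
box4 [0.3295 0.1973 0.06  ]
```

```bash
cat >> h.py <<'E'
def torus_mask(n,x,y,yaw,x0,y0,w,h,s):
    a,b=np.meshgrid(np.linspace(0,2*np.pi,120),np.linspace(0,2*np.pi,40)); r=.013+.005*np.cos(b)
    ly=r*np.cos(a); lz=r*np.sin(a); lx=.005*np.sin(b)
    P=np.stack([x+lx*np.cos(yaw)-ly*np.sin(yaw), y+lx*np.sin(yaw)+ly*np.cos(yaw), .088+lz],-1)
    p=w2px(n,P).reshape(40,120,2); m=np.zeros((h*s,w*s),np.uint8)
    q=((p+.5-[x0,y0])*s).round().astype(int)
    for i in range(39):
        for j in range(119):
            cv2.fillConvexPoly(m,cv2.convexHull(np.array([q[i,j],q[i+1,j],q[i+1,j+1],q[i,j+1]])),255)
    return m
E
cat > fit.py <<'E'
from h import *
V={"side":(182,200,26,26),"top":(152,148,30,30)}; s=8; im={}
for n,(x0,y0,w,h) in V.items():
    I=cv2.imread(f"pics/{n}0.png").astype(np.float32)[y0:y0+h,x0:x0+w]
    im[n]=cv2.GaussianBlur(cv2.resize(I,None,fx=s,fy=s,interpolation=cv2.INTER_CUBIC),(0,0),3)
def score(n,x,y,yaw):
    m=torus_mask(n,x,y,yaw,*V[n],s); I=im[n]
    k=np.ones((9,9),np.uint8)
    cs=cv2.findContours(m,cv2.RETR_CCOMP,cv2.CHAIN_APPROX_NONE)[0]
    gx=cv2.Sobel(I,-1,1,0);gy=cv2.Sobel(I,-1,0,1)
    tot=0;N=0
    for c in cs:
        if len(c)<30: continue
        c=c[:,0].astype(float); d=np.roll(c,-4,0)-np.roll(c,4,0); nn=np.stack([d[:,1],-d[:,0]],1)/(np.linalg.norm(d,axis=1,keepdims=True)+1e-6)
        u=c.astype(int); g=gx[u[:,1],u[:,0]]*nn[:,:1]+gy[u[:,1],u[:,0]]*nn[:,1:]
        tot+=np.minimum(np.abs(g).max(1),60).sum();N+=len(c)
    return tot/N
best={}
for n in V:
    for yd in range(-45,41,5):
        r=max((score(n,.5255+dx,.325+dy,np.radians(yd)),dx,dy) for dx in np.arange(-.006,.0061,.003) for dy in np.arange(-.006,.0061,.003))
        best[n,yd]=r; print(n,yd,*np.round(r,4))
P=[]
for yd in (-25,-10,5,20):
    col=[]
    for n in V:
        v=np.clip(im[n],0,255).astype(np.uint8).copy(); _,dx,dy=best[n,yd]
        m=torus_mask(n,.5255+dx,.325+dy,np.radians(yd),*V[n],s)
        cv2.drawContours(v,cv2.findContours(m,cv2.RETR_CCOMP,cv2.CHAIN_APPROX_NONE)[0],-1,(0,0,255),1); col.append(cv2.resize(v,(198,198)))
    P.append(np.vstack(col))
cv2.imwrite("pics/fit.png",np.hstack(P))
E
time python3 fit.py
```

```text
side -45 30.2188 -0.003 0.003
side -40 30.7076 -0.006 0.006
side -35 30.1438 -0.006 0.006
side -30 29.5343 -0.006 0.006
side -25 31.3906 0.0 0.003
side -20 34.1383 0.0 0.003
side -15 36.338 0.0 0.003
side -10 39.5341 0.0 0.003
side -5 40.017 0.0 0.003
side 0 36.5313 0.0 0.003
side 5 34.8926 0.0 0.006
side 10 31.6976 0.003 -0.006
side 15 32.5726 0.003 -0.006
side 20 32.438 0.003 -0.006
side 25 33.6482 0.006 0.006
side 30 36.4492 0.006 0.006
side 35 31.6759 0.006 0.006
side 40 31.086 0.006 0.006
top -45 18.8224 -0.006 0.0
top -40 19.9272 -0.006 0.0
top -35 20.0854 -0.006 0.0
top -30 19.5304 0.0 -0.006
top -25 18.8008 -0.003 -0.003
top -20 20.5551 -0.003 -0.003
top -15 21.6345 -0.003 -0.003
top -10 21.2615 -0.003 -0.003
top -5 20.8472 -0.003 -0.006
top 0 20.4112 -0.003 -0.006
top 5 20.0382 0.006 -0.003
top 10 19.6386 -0.006 -0.006
top 15 19.4113 -0.006 -0.006
top 20 18.867 -0.006 -0.006
top 25 17.9931 -0.006 -0.006
top 30 17.134 -0.006 -0.006
top 35 16.1681 0.006 0.0
top 40 16.0404 0.006 0.0
real	0m20.842s
user	0m20.496s
sys	0m0.104s
```

View pics/fit.png

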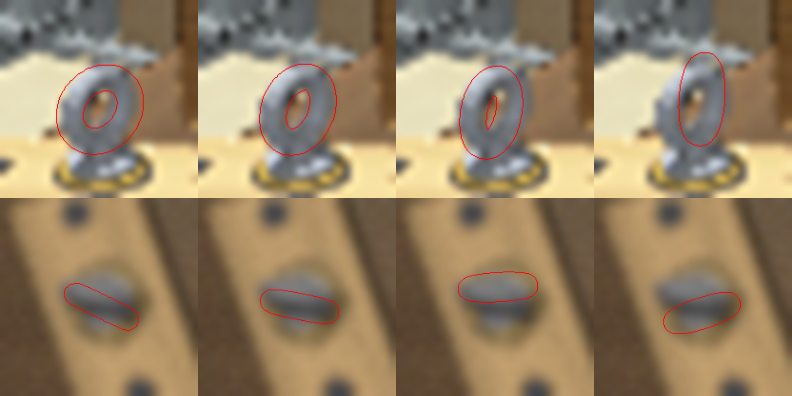

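```bash
cat >> h.py <<'E'
def R(deg):  # tool down, rod (held) pointing along yaw deg; tool x opposite the rod
    a=np.radians(deg); x=-np.array([np.cos(a),np.sin(a),0]); z=np.array([0,0,-1.]); return np.stack([x,np.cross(z,x),z],1)
def u(deg): return np.array([np.cos(np.radians(deg)),np.sin(np.radians(deg)),0])
EYE=np.array([.525,.325,.088])
np.set_printoptions(precision=4,suppress=True)
E
python3 - <<'E'
from h import *
for yaw in (-7,-40,-70,-90):
    print(yaw, robot.ik(EYE-.085*u(yaw)+[0,0,.012],R(yaw)))
print("pre", robot.ik(EYE-.14*u(-7)+[0,0,.012],R(-7)))
print("place", robot.ik([.449,-.204,.022],R(-86)))
robot.gripper_to(.05)
robot.move_ptp([.449,-.204,.10],R(-86.2))
print(robot.get_state()["time"])
r=robot.move_linear([.449,-.204,.022],.12,threshold=10)
s=robot.get_state();print(r,s["ee_pos"],s["force"],s["time"])
robot.gripper_to(.0)
s=robot.get_state();print(s["opening"],s["grasp_force"],s["force"],s["time"])
E
```

```text
-7 [-0.027   0.6136 -0.8887  1.8745  0.5872  0.9387  0.2582]
-40 [-0.1496  0.6513 -0.8065  1.7682  0.5603  0.9675 -0.3114]
-70 [-0.1657  0.7298 -0.8222  1.6513  0.605   1.033  -0.8331]
-90 [-0.1647  0.7715 -0.8214  1.5794  0.6215  1.0689 -1.1529]
pre [-0.1857  0.4909 -0.7384  1.9699  0.4382  0.8447  0.2849]
place [ 0.7241  0.5308 -0.4335  2.0635  0.3735  0.6221  0.1059]
2.6083
False [ 0.4493 -0.2041  0.0225] [-0.1235  0.7776  0.6037] 3.4083
0.017434178888644063 30.00115156173706 [ 0.1176 -0.6861  4.8628] 4.0083
```

Run:
```python
from h import *
robot.move_linear([.449,-.204,.22],.25)
s=robot.get_state();print("lift",s["opening"],s["force"],s["moment"])
p=EYE-.145*u(-7)
robot.move_ptp([p[0],p[1],.22],R(-7))
robot.move_linear([p[0],p[1],.100],.15)
robot.pause(.3)
s=robot.get_state();print(s["ee_pos"],s["opening"],s["force"],s["moment"],s["time"],s["qpos"]);print(s["tool_rot"])
t=robot.grab_frame("top")[:,:,::-1]; d=robot.grab_frame("side")[:,:,::-1]
cv2.imwrite("pics/top1.png",t);cv2.imwrite("pics/side1.png",d)
a=crop(np.ascontiguousarray(t),145,140,50,70,8);b=crop(np.ascontiguousarray(d),182,195,50,70,8)
cv2.imwrite("pics/c3.png",np.hstack([a,b]))
```

```text
lift 0.017771552727935642 [-0.8283 -0.2507 -1.8025] [ 0.0215 -0.0524  0.0302]
[0.3813 0.3428 0.1004] 0.017603476649880764 [-0.3117 -0.2555 -0.4953] [ 0.0164 -0.1078 -0.0094] 8.1833 [-0.1364  0.5092 -0.8118  1.976   0.4862  0.8594  0.2359]
[[-0.9925  0.122   0.0007]
 [ 0.122   0.9925  0.0003]
 [-0.0007  0.0004 -1.    ]]
```

View pics/c3.png

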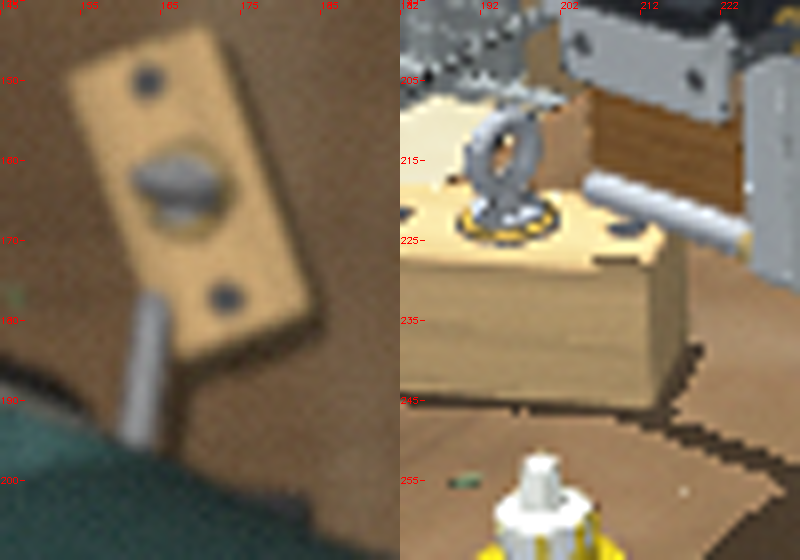

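```bash
cat > rel.py <<'E'
from h import *
import sys
k=sys.argv[1]; yaw=float(sys.argv[2]); vis=float(sys.argv[3])
s=8; V={"side":(182,198,50,34),"top":(145,150,40,50)}
tcp=np.array(eval(sys.argv[4]))
def rodpts(t0):
    t,b=np.meshgrid(np.linspace(t0,.110,60),np.linspace(0,2*np.pi,40)); e=np.clip(t-.1036,0,None); r=np.sqrt(np.maximum(.0064**2-e**2,0))
    a=u(yaw); l=np.array([-a[1],a[0],0]); c=tcp-[0,0,.012]
    return c+t[...,None]*a+(r*np.cos(b))[...,None]*l+(r*np.sin(b))[...,None]*[0,0,1]
def outline(n,kind,yw=None):
    x0,y0,w,h=V[n]
    if kind=="rod":
        q=((w2px(n,rodpts(vis))+.5-[x0,y0])*s).astype(np.float32); hull=cv2.convexHull(q.round().astype(int))
        m=np.zeros((h*s,w*s),np.uint8); cv2.fillConvexPoly(m,hull,255)
        cs=cv2.findContours(m,cv2.RETR_CCOMP,cv2.CHAIN_APPROX_NONE)[0]
        cut=(w2px(n,(tcp-[0,0,.012]+(vis+.008)*u(yaw)))[0]+.5-[x0,y0])*s
        ax=(w2px(n,(tcp-[0,0,.012]+.11*u(yaw)))[0]+.5-[x0,y0])*s-cut
    else:
        m=torus_mask(n,*EYE[:2],np.radians(yw),*V[n],s); cs=cv2.findContours(m,cv2.RETR_CCOMP,cv2.CHAIN_APPROX_NONE)[0]
    C=[];N=[]
    for c in cs:
        if len(c)<30: continue
        c=c[:,0].astype(float); d=np.roll(c,-4,0)-np.roll(c,4,0); nn=np.stack([d[:,1],-d[:,0]],1)/(np.linalg.norm(d,axis=1,keepdims=True)+1e-6)
        if kind=="rod": K=((c-cut)@ax)>0
        else:
            zc=(w2px(n,[EYE[0],EYE[1],.078])[0,1]+.5-y0)*s if n=="side" else 1e9; K=c[:,1]<zc
        C.append(c[K]);N.append(nn[K])
    return np.vstack(C),np.vstack(N)
def fit(n,kind,yw=None):
    x0,y0,w,h=V[n]; I=cv2.imread(f"pics/{n}{k}.png").astype(np.float32)[y0:y0+h,x0:x0+w]
    I=cv2.GaussianBlur(cv2.resize(I,None,fx=s,fy=s,interpolation=cv2.INTER_CUBIC),(0,0),3)
    gx=cv2.Sobel(I,-1,1,0);gy=cv2.Sobel(I,-1,0,1); C,N=outline(n,kind,yw); best=(-1,)
    for dx in range(-16,17):
        for dy in range(-16,17):
            q=(C+[dx,dy]).round().astype(int); q[:,0]=q[:,0].clip(0,w*s-1);q[:,1]=q[:,1].clip(0,h*s-1)
            g=gx[q[:,1],q[:,0]]*N[:,:1]+gy[q[:,1],q[:,0]]*N[:,1:]
            best=max(best,(np.minimum(np.abs(g).max(1),60).mean(),dx/s,dy/s))
    return best
for n in V:
    r=fit(n,"rod"); print(n,"rod",np.round(r,2))
    for yw in range(-24,9,4):
        e=fit(n,"eye",yw); print(n,"eye",yw,np.round(e,2))
J={n:(w2px(n,EYE+.001*np.eye(3))-w2px(n,EYE)) for n in V}; print("px per mm (rows x,y,z)",J)
E
python3 rel.py 1 -7 .06 "[.3813,.3428,.1004]"
```

```text
side rod [55.41  0.62  0.75]
side eye -24 [34.93 -0.75  0.25]
side eye -20 [38.25 -1.    0.25]
side eye -16 [40.99 -1.    0.25]
side eye -12 [42.62 -0.75  0.38]
side eye -8 [45.14 -0.75  0.25]
side eye -4 [44.72 -0.88  0.25]
side eye 0 [42.26 -1.    0.38]
side eye 4 [40.28 -1.38  0.38]
side eye 8 [35.79  0.25  0.12]
top rod [33.73  0.12  1.75]
top eye -24 [20.53  0.88  1.  ]
top eye -20 [22.24  0.88  0.88]
top eye -16 [23.14  1.12  0.88]
top eye -12 [23.37  1.25  0.88]
top eye -8 [23.1   1.62  0.88]
top eye -4 [23.25  2.    0.88]
top eye 0 [22.76  2.    0.88]
top eye 4 [22.07  2.    1.  ]
top eye 8 [21.66  2.    1.38]
px per mm (rows x,y,z) {'side': array([[-0.2758, -0.071 ],
       [-0.2075,  0.1296],
       [-0.0213, -0.3082]]), 'top': array([[ 0.0065, -0.3284],
       [-0.3297, -0.0024],
       [-0.059 , -0.038 ]])}
```

Run:
```python
from h import *
p=EYE-.145*u(-7); p[2]=.1017
robot.move_linear(p,.05); robot.pause(.2); s0=robot.get_state()
q=EYE-.085*u(-7); q[2]=.1017
r=robot.move_linear(q,.04,threshold=4)
s=robot.get_state(); print(r,s["ee_pos"],"dist",(EYE-s["ee_pos"])@u(-7),"dF",s["force"]-s0["force"],"dM",s["moment"]-s0["moment"],s["time"])
if r:
    a=R(-7); d=s["force"]-s0["force"]; print("axial",d@u(-7),"lateral(left)",d@np.array([-u(-7)[1],u(-7)[0],0]))
t=robot.grab_frame("top")[:,:,::-1]; d=robot.grab_frame("side")[:,:,::-1]
cv2.imwrite("pics/top2.png",t);cv2.imwrite("pics/side2.png",d)
a=crop(np.ascontiguousarray(t),150,145,40,50,10);b=crop(np.ascontiguousarray(d),182,195,40,50,10)
cv2.imwrite("pics/c4.png",np.hstack([a,b]))
```

```text
False [0.4404 0.3354 0.1017] dist 0.08519576431689758 dF [ 0.6999 -0.275  -0.8643] dM [-0.068  -0.0375  0.0537] 10.3833
```

View pics/c4.png

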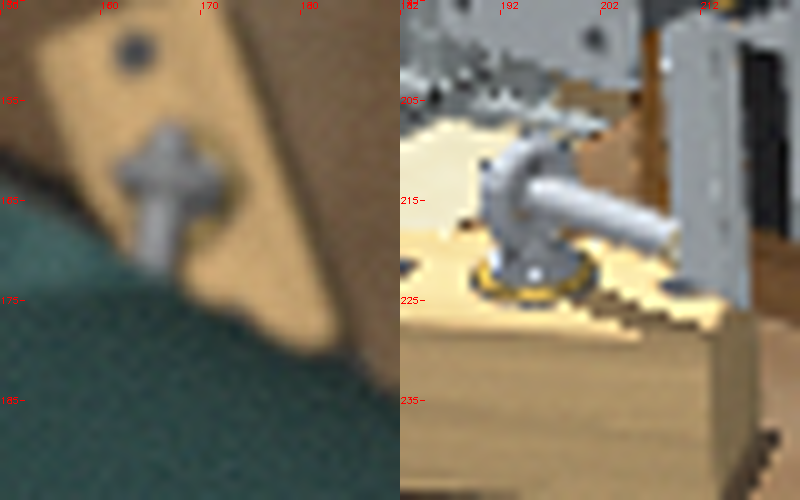

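```bash
cat >> h.py <<'E'
D=.077; Z=.1017
def tq(n=6):
    W=[]
    for _ in range(n):
        robot.pause(.015); s=robot.get_state(); r=s["ee_pos"]-EYE; f=s["force"]-F0
        W.append([s["moment"][2]-M0+r[0]*f[1]-r[1]*f[0],*f,s["moment"][2]-M0])
    return np.mean(W,0)
F0=np.array([-.31,-.26,-.5]); M0=-.009
def at(yaw,v=.04):
    p=EYE-D*u(yaw); p[2]=Z; robot.move_linear(p,v,frame=R(yaw))
E
cat > turn.py <<'E'
from h import *
import sys
yaw,end,step,lim=map(float,sys.argv[1:5])
t=tq(); print(yaw,t)
while yaw>end+1e-6:
    yaw-=step; at(yaw); t=tq(); print(round(yaw,2),t,"open" ,round(robot.get_state()["time"],1))
    if t[0]>lim or np.abs(t[1:4]).max()>15: print("STOP"); break
E
python3 - <<'E'
from h import *
at(-7); robot.pause(.3); print(tq())
E
python3 turn.py -7 -34 3 .08
```

```text
[-0.0262  0.6423  0.3361 -0.3318  0.0056]
-7.0 [-0.0098  0.0793  0.294  -0.5738  0.0135]
-10.0 [-0.0036  0.417   0.0848 -0.7113  0.0084] open 11.7
-13.0 [-0.0104  0.2945  0.2489 -0.5533  0.0134] open 12.0
-16.0 [-0.0377  0.2264  0.3145 -0.8622 -0.0096] open 12.4
-19.0 [-0.0392  0.6361  0.4827 -0.6946  0.0118] open 12.7
-22.0 [-0.0418  0.5115  0.7188 -0.4863  0.0242] open 13.1
-25.0 [-0.0405  0.4773  0.5512 -0.8767  0.0135] open 13.4
-28.0 [-0.0186  0.1159  0.6533 -0.5025  0.0301] open 13.8
-31.0 [ 0.0094  0.4843 -0.2527 -0.3671  0.0119] open 14.1
-34.0 [-0.0376  0.4494  0.2952 -0.5319  0.0006] open 14.5
```

```bash
python3 turn.py -34 -92 1.5 .22
```

```text
-34.0 [-0.0436  0.5332  0.288  -0.3886 -0.0023]
-35.5 [-0.0374  0.8557  0.4417 -0.5383  0.0285] open 14.9
-37.0 [ 0.009   0.8138  0.3426 -0.4253  0.0677] open 15.3
-38.5 [ 0.0483  0.7512  0.2404 -0.7139  0.0988] open 15.6
-40.0 [ 0.0716  0.7562 -0.3417 -0.9129  0.0888] open 16.0
-41.5 [ 0.0781  0.6529 -0.5226 -0.3129  0.0812] open 16.3
-43.0 [ 0.079   0.8984  0.0504 -0.9923  0.129 ] open 16.7
-44.5 [ 0.0711  1.2443 -0.2454 -0.5775  0.1248] open 17.0
-46.0 [ 0.0799  0.9842 -0.1542 -1.1107  0.1261] open 17.4
-47.5 [ 0.0903  0.7787  0.0952 -1.0733  0.1395] open 17.7
-49.0 [ 0.07    1.0618 -0.0605 -0.3502  0.1287] open 18.1
-50.5 [ 0.0894  1.0446  0.272  -0.4715  0.1648] open 18.4
-52.0 [ 0.0642  1.2277  0.5813 -0.6794  0.1663] open 18.8
-53.5 [ 0.0738  1.3388  0.6222 -1.2236  0.1852] open 19.1
-55.0 [ 0.1037  1.0071  0.7689 -0.6531  0.2012] open 19.5
-56.5 [ 0.1012  1.2338  0.9036 -0.9692  0.2189] open 19.8
-58.0 [ 0.0715  1.1458  1.3551 -0.6267  0.2017] open 20.2
-59.5 [ 0.0943  1.2065  1.2028 -0.5345  0.2214] open 20.5
-61.0 [ 0.1123  1.0044  1.4229 -0.7147  0.2332] open 20.9
-62.5 [ 0.0933  1.3285  1.5604 -0.8976  0.2396] open 21.2
-64.0 [ 0.1181  1.1145  1.8045 -0.6388  0.2563] open 21.6
-65.5 [ 0.0481  1.7742  2.0711 -0.7442  0.2386] open 21.9
-67.0 [ 0.089   1.3939  2.3476 -1.0912  0.2586] open 22.3
-68.5 [ 0.0659  1.6493  2.453  -0.8365  0.2535] open 22.6
-70.0 [ 0.1259  1.3841  2.505  -0.5543  0.2922] open 23.0
-71.5 [ 0.1705  1.2358  2.6171 -0.4619  0.3249] open 23.3
-73.0 [ 0.29    0.3069  1.8681 -0.7836  0.355 ] open 23.7
STOP
```

```bash
python3 turn.py -73 -76 .5 .385
python3 - <<'E'
from h import *
robot.pause(.35); print(tq(12))
E
```

```text
-73.0 [ 0.2914  0.216   2.0459 -0.6358  0.3536]
-73.5 [ 0.3877 -0.6231  1.8806 -0.8548  0.3829] open 24.1
STOP
[ 0.3334 -0.3117  1.9938 -0.8406  0.3541]
```

Run:
```python
from h import *
at(-74); print(tq(12)); robot.pause(.3); print(tq(12))
for y in (-70,-65,-60,-55,-50,-46,-42): at(y,.06); print(y,tq(3))
r=robot.move_linear(EYE*[1,1,0]+[0,0,Z]-.165*u(-42),.06,threshold=6)
s=robot.get_state();print(r,s["ee_pos"],s["force"],s["opening"],s["time"])
```

```text
[ 0.4034 -0.9677  1.794  -0.9554  0.3699]
[ 0.4058 -1.1526  2.2019 -0.7894  0.3672]
-70 [ 0.0032  1.4931  3.0649 -1.672   0.1909]
-65 [-0.077   2.2885  0.7537 -0.8356  0.1065]
-60 [-0.0664  1.4934  0.2372 -0.4492  0.0422]
-55 [-0.0267  0.4588  0.3108 -0.8558  0.0159]
-50 [-0.0234  0.2626  0.0136 -0.3258 -0.0072]
-46 [-0.0175  0.1413  0.4657 -0.6754  0.0151]
-42 [ 0.0229  0.3283  0.0112 -0.5311  0.0405]
False [0.4027 0.4351 0.1017] [-0.3679  0.5033 -0.8036] 0.017725244252445517 29.3833
```

Run:
```python
from h import *
p=robot.get_state()["ee_pos"]
robot.move_linear([p[0],p[1],.22],.2)
robot.move_ptp([.449,-.204,.12],R(-86.2))
robot.move_linear([.449,-.204,.035],.12)
r=robot.move_linear([.449,-.204,.0225],.03,threshold=5)
s=robot.get_state();print(r,s["ee_pos"],s["force"],s["time"])
robot.gripper_to(.05); robot.move_linear([.449,-.204,.2],.2); robot.goto_joints([1.165,.417,-.01,1.614,.005,1.111,-.053])
s=robot.get_state();print(s["time"])
t=robot.grab_frame("top")[:,:,::-1]; d=robot.grab_frame("side")[:,:,::-1]
a=crop(np.ascontiguousarray(t),145,140,45,60,6);b=crop(np.ascontiguousarray(t),320,155,55,60,6);c=crop(np.ascontiguousarray(d),182,195,33,60,6)
cv2.imwrite("pics/c5.png",np.hstack([a,b,c]))
```

```text
True [ 0.4489 -0.204   0.0222] [-2.1056  0.5537  9.1245] 33.7583
37.1083
```

View pics/c5.png

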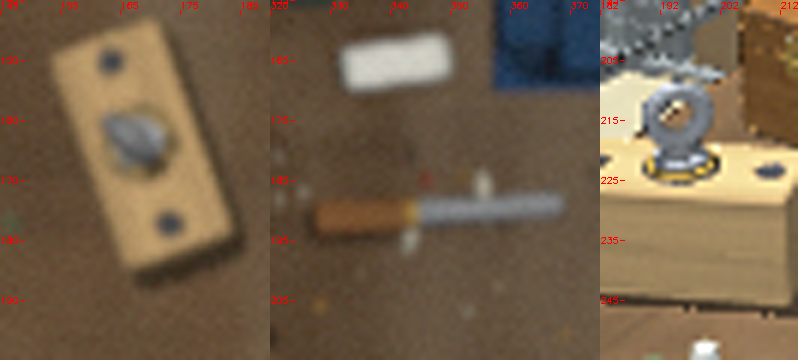

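The eye has turned: the side view now shows it face-on at about (195, 213). The rod lies flat at about (336, 191) to (368, 188), and the eraser hasn't moved. I'm handing the job in.

```bash
python3 -c "
from rig import robot
print(robot.sign_off())"
```

```text
the job is handed in; nothing more can be done
None
```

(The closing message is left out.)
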